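# Unlock the hook and put the check weight on the scale

### The arm

A 6-joint arm with a two-finger parallel gripper is mounted at the origin on a cart in front of the work surface, level with it; the furniture and walls round the work are solid. World frame = base frame: x ahead of the robot, y to its left, z up, the work surface at z = 0. Lengths are in mm, angles in rad, forces in N, time in s.
With the tool pointing down it reaches from about 425 to 925 mm from the base axis. Payload 12.5 kg.
Tool frame: the origin (TCP) lies midway between the tips of the shut fingers; the grasp point (between the pads) lies robot.grip_depth behind it (robot.grip_depth is the distance from the TCP to the grasp point, in mm); y points along the fingers, z is the direction in which the jaws open and shut, and the axes are right-handed (so a half turn about y gives the same grasp; the last joint's range is limited). The gripper opens to 85 mm and grips with 20 to 120 N. Pads are 22 mm wide; open, the fingers measure 114 mm over their backs; the gripper's body (76 mm by 85 mm) begins 54 mm behind the grasp point. The pads swing forward as they close: fully open they stand 13 mm farther back than shut.
Start: joints at [1.194, 0.491, 1.559, -0, 1.092, -0.106], TCP at [167.171, 602.245, 231.327] pointing down, gripper open.
Joint ranges: [-3.1, 3.1], [-0.84, 2.19], [0.05, 2.79], [-1.13, 4.28], [0.06, 2.93], [-2.69, 2.69]. Speed limits (rad/s): [2.22, 2.22, 2.79, 3.14, 3.14, 3.14].

### API

Orientations are given as [roll, pitch, yaw] about the fixed x, y, z axes, in that order (R = Rz(yaw) Ry(pitch) Rx(roll)).
In Python, from rig import robot, viewer, workorder gives the robot as it stands.
- The arm moves only by the tool move_arm, never from a script. Its argument "motion" is a list of rows, each a list of 2 entries, a list of its own where there are three numbers: the shift along the tool's x, y, z in mm, then the turn about the tool's y in degrees. In form: [[[x, y, z], turn], ...]. A call has exactly 5 rows; each row is the pose to reach, as a shift and turn from the pose commanded when the call began, along the tool's axes at that moment; what a row does not reach only later rows make up. A row lasts 1/12 s, in which the tool goes at most 41.7 mm and 7.16 degrees, less where a joint would pass 70% of its speed; a pose out of reach is approached as far as the arm can. A call with a gripper value outside its range is refused whole. "fingers" is the opening in per cent of the stroke, from 0 (shut) to 100 (fully open), set as the call begins (left out, the last holds). The fingers move at their own pace and stop on an object; "squeeze" is the grip in N (left out, the last holds). Time passes only in rows, so rows that repeat a pose let the fingers close, or fill a call up. It gives the time, the measured TCP pose, the force and the opening at its end, in the units of the state.
- robot.read_state(): the state, without advancing time (a new reading comes with each control period).
- viewer.camera(name): name is "side" or "top"; returns a dict with "img" (480x640x3 uint8, red, green, blue), "fx", "fy", "cx", "cy" (pixels), "origin" and "rotation" of the camera in the world. Camera axes: x right, y up, looking along -z (the intrinsics and any distortion apply to the point x, -y, -z); pixel columns grow to the right and rows downward; lengths in mm; the calibration is good to about 2 mm. A picture is of the moment at which its call begins. There is no depth.
- workorder.sign_off(): hands the job in, once; it reports no verdict.
The state is a dict: "time_s": time; "qpos": joint angles; "dq": joint speeds; "joint_torque": joint torques, N m; "ee_pos": TCP position; "tool_rot": TCP orientation; "force": force on the tool from outside, world axes, zero at the start; "ft_torque": the same for the moment, N m; "finger_gap": opening from 0.0 (shut) to 1.0 (fully open).
Only numpy, scipy, OpenCV 4.12 (cv2) and the standard library are available. Lean on these libraries where they do the work, as an engineer would, in place of code of your own. Each camera call takes 0.05 s, during which the arm holds its last target.

### The job

The steel check weight hangs on the lock hook. Press the hook's sprung keeper pin all the way down until it stays down, then lift the weight off the hook and stand it upright on the middle of the scale's round pan, setting it down gently. Leave the other things on the bench where they are.

Things in the scene. Friction and masses are not known exactly. Their poses are not given: they have to be found in the camera images.
- hook_stand: Lock hook stand, fixed. Origin: on the bench right under where the weight hangs; z up; -x is the way the hook arm points (out of the hook, roughly toward the robot). Grey foot 150 x 110 x 10 mm (x -50..+100), post 26 x 34 mm at x = +67 mm; from it a level dark arm runs toward -x, 16 mm wide (y), 28 mm deep (z), its flat top at z = 145 mm. Only the keeper pin stands higher.
- keeper (a joint): Travel of the sprung keeper pin, m: 0 = up (locked: 20 mm above the nose, the weight cannot pass), 0.019 = fully down (open: 1 mm above the nose). Over-centre spring: it resists with about 6 N and springs back if let go before about 0.011; pressed farther it snaps down and stays down by itself (held by about 4 N).
- keeper_top (a point): Centre of the top face of the keeper pin, a steel pin with a round head of 17 mm diameter that stands upright through the nose of the hook arm, at x = -52 mm, y = 0 of the stand. It moves with the pin: 169 mm above the bench when up, 150 mm when down.
- check_weight: Steel check weight, about 0.45 kg, 122 mm high. Origin: centre of its underside, 57 mm above the bench while it hangs; z up. Round foot 56 mm in diameter, 34 mm high; on it an upright eye plate 10 mm thick (x), 64 mm wide (y), up to z = 122 mm, hanging with its x along the stand's x. It is off the hook once its origin is over 75 mm out along the stand's -x; before that move it raised.
- weight_grip (a point): Point in the solid top bar of the weight's eye plate (z = 88..122 mm of the weight, 34 mm high), the place to grip it, across its 10 mm thickness. The point is 108 mm above the weight's underside, 14 mm below the top edge, 20 mm above the hook arm's top while it hangs.
- nose (a point): Outer end of the hook arm, middle of its top edge. The last 30 mm of the arm (x = -67..-37 mm of the stand) is a nose 22 mm wide (y) whose top, z = 149 mm, is 4 mm higher than the arm; its underside is at 117 mm.
- window (a point): Centre of the window in the weight's eye plate: 40 mm wide (y), 46 mm high (z = 42..88 mm of the weight). The hook arm passes through it and its upper edge rests on the arm. On the arm the weight can rise at most 18 mm (then the lower edge meets the arm); raised 5 to 17 mm it clears the opened nose and can be drawn out along the stand's -x.
- bench_scale: Low bench scale, fixed: grey housing 140 x 130 mm, top at z = 30 mm, with a round steel pan on it. Origin: centre of its underside on the bench; z up; its dark display is at the -x edge.
- pan (a point): Centre of the flat top of the scale's pan (104 mm in diameter), 45 mm above the bench, 12 mm toward +x of the scale's origin.
- pliers: Bystander: small pliers lying in front, 129 x 50 x 12 mm; origin at the centre of the underside.
- driver: Bystander: small screwdriver lying in front, 137 x 22 x 23 mm; origin at the centre of the underside.
- jar: Bystander: dark lidded jar standing between hook and scale, 48 mm in diameter, 70 mm high; origin at the centre of the underside.
- steel_block: Bystander: small plain steel block in front, 30 x 45 x 31 mm; origin at the centre of the underside.

How it is judged (in metres and radians):
On the way, in this order (a step that is already met when the one before it is completed fails the run):
1. the keeper pin is pressed down (at least 16 mm) while the weight still hangs on the hook arm (value of joint keeper above 0.016 m and x of check_weight in the frame of hook_stand above -0.03 m and z of check_weight in the frame of hook_stand above 0.05 m), for 0.2 s.
2. the weight is off the hook: more than 75 mm out past its hanging place (x of check_weight in the frame of hook_stand below -0.075 m), for 0.1 s.
At the end, for the whole second after the job is handed in: The check weight stands upright (within 0.08 rad), at rest and released, with its foot flat on the scale's pan (height within 4 mm) and wholly on it (its axis within 24 mm of the pan's centre). The keeper pin may stay down (horizontal distance between check_weight and pan below 0.024 m and z of check_weight in the frame of pan between -0.004 and 0.004 m and angle between check_weight's own z axis and vertical below 0.08 rad and linear speed of check_weight below 0.02 m/s); the robot touches nothing.
It fails at once if the weight is dropped or slammed on the scale (faster than 0.4 m/s within 12 mm of the pan) (horizontal distance between check_weight and pan below 0.07 m and z of check_weight in the frame of pan below 0.012 m and linear speed of check_weight above 0.4 m/s).
It fails at once if a bystander is moved by more than 30 mm (distance of any of pliers, driver, jar, steel_block from where it was at the start of the episode above 0.03 m).
It also fails if it takes over 51 s, if anything falls off the work surface, if the arm or the gripper's body presses on something with over 40 N, if the wrist force passes 120 N, or if a joint passes its speed limit or range.

## Working session

There is one attempt and no reset: what is moved stays moved. The work goes in short steps, Python scripts to look and compute and a tool call to move; the robot and the scene stay as the last step left them, time stands still between calls to the robot, and variables do not carry over. Pictures are saved under pics/ and viewed, and the job is handed in when it is done.

Besides the shell and the picture viewer there is one more tool, called after "Emit:" by a JSON object that holds its "method" and its "body". move_arm: Moves the arm, as the interface text tells. Its arguments: {"type":"object","properties":{"motion":{"type":"array"},"fingers":{"type":"number"},"squeeze":{"type":"number"}},"required":["motion"]}

```bash
mkdir -p pics; ls
python3 - <<'E'
from rig import robot, viewer
import cv2, numpy as np
print(robot.read_state(), robot.grip_depth)
for n in ("side","top"):
    c=viewer.camera(n); cv2.imwrite(f"pics/{n}0.png",c["img"][:,:,::-1])
    print(n,{k:v for k,v in c.items() if k!="img"})
E
```

```text
pics
{'time_s': 0.0, 'qpos': array([ 1.19440067e+00,  4.91584467e-01,  1.55946167e+00, -2.29170596e-05,
        1.09169555e+00, -1.05601579e-01]), 'dq': array([-0.00137496, -0.00163185, -0.00127985, -0.00059267,  0.00141094,
       -0.00018251]), 'joint_torque': array([-3.07675109e-03, -6.18446374e+01, -2.61598492e+01, -2.15819218e-04,
        3.98722244e-03, -6.99216139e-05]), 'ee_pos': array([167.08448547, 602.01357128, 230.70805698]), 'tool_rot': array([-1.57194110e+00,  1.00902901e-04, -2.70783558e-01]), 'force': array([ 0.84187867,  0.29070576, -0.00365114]), 'ft_torque': array([-0.01573779, -0.00424582, -0.03651032]), 'finger_gap': 0.9999457445617568} 18.700000000000003
side {'fx': 438.5000067442427, 'fy': 438.5000067442427, 'cx': 318.87611732772547, 'cy': 246.60003689998777, 'origin': array([169.78927877, 483.5042691 , 565.47216143]), 'rotation': array([ 1.02867825e+00,  1.39452640e-03, -2.66661707e+00])}
top {'fx': 499.9206685326002, 'fy': 499.9206685326002, 'cx': 318.6195245512798, 'cy': 241.4020410920122, 'origin': array([ 301.65528415, -189.09930394,  976.09269019]), 'rotation': array([ 0.22626608, -0.00337453, -1.38899622])}
```

View pics/side0.png

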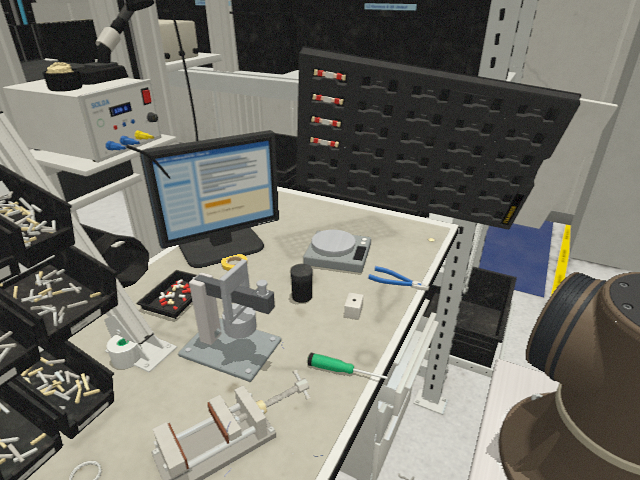

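View pics/top0.png

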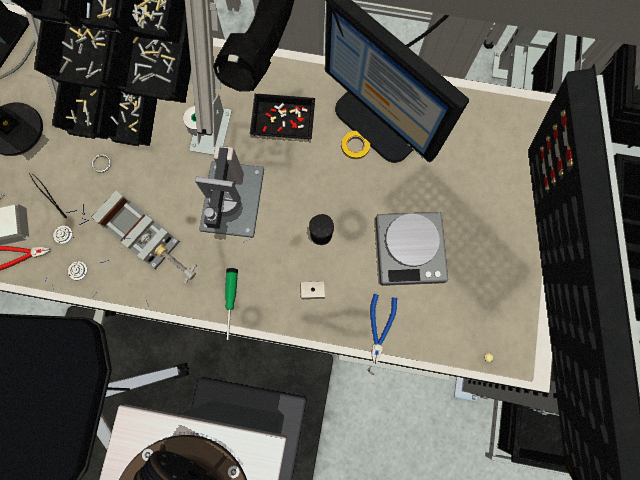

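```bash
cat > h.py <<'E'
import numpy as np, cv2
from scipy.spatial.transform import Rotation as R
from scipy.optimize import least_squares
CAM={"side":(438.5,318.876,246.6,np.array([169.789,483.504,565.472]),R.from_euler('xyz',[1.02867825,1.3945e-3,-2.66661707]).as_matrix()),
"top":(499.92,318.62,241.402,np.array([301.655,-189.099,976.093]),R.from_euler('xyz',[.22626608,-.00337453,-1.38899622]).as_matrix())}
def proj(n,p):
    f,cx,cy,o,M=CAM[n]; q=(np.atleast_2d(p)-o)@M
    return np.c_[cx+f*q[:,0]/-q[:,2], cy-f*q[:,1]/-q[:,2]]
def ray(n,u,v,z):
    f,cx,cy,o,M=CAM[n]; d=M@np.array([(u-cx)/f,-(v-cy)/f,-1]); return o+d*(z-o[2])/d[2]
def frame(o,yaw,pts):
    c,s=np.cos(yaw),np.sin(yaw); pts=np.atleast_2d(pts)
    return np.c_[o[0]+c*pts[:,0]-s*pts[:,1],o[1]+s*pts[:,0]+c*pts[:,1],pts[:,2]]
def crop(img,u0,v0,u1,v1,k,fn):
    cv2.imwrite(fn,cv2.resize(img[v0:v1,u0:u1,::-1],None,fx=k,fy=k,interpolation=cv2.INTER_CUBIC))
E
python3 - <<'E'
from h import *
a=cv2.imread("pics/side0.png")[:,:,::-1];b=cv2.imread("pics/top0.png")[:,:,::-1]
crop(a,160,240,300,390,5,"pics/c1.png".replace("c1","s_hook")) if 0 else crop(a,170,250,300,385,4,"pics/s_hook.png")
crop(b,180,130,290,250,5,"pics/t_hook.png")
crop(a,280,210,440,330,5,"pics/s_sc.png")
crop(b,300,190,460,300,5,"pics/t_sc.png")
E
```

```text
(no output)
```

View pics/s_hook.png

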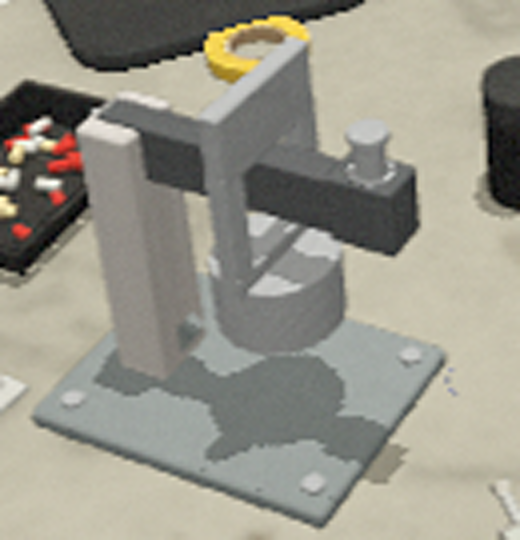

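View pics/t_hook.png

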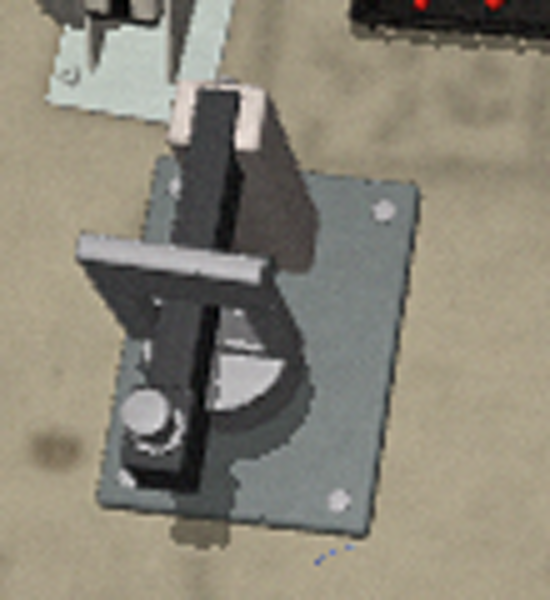

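View pics/t_sc.png

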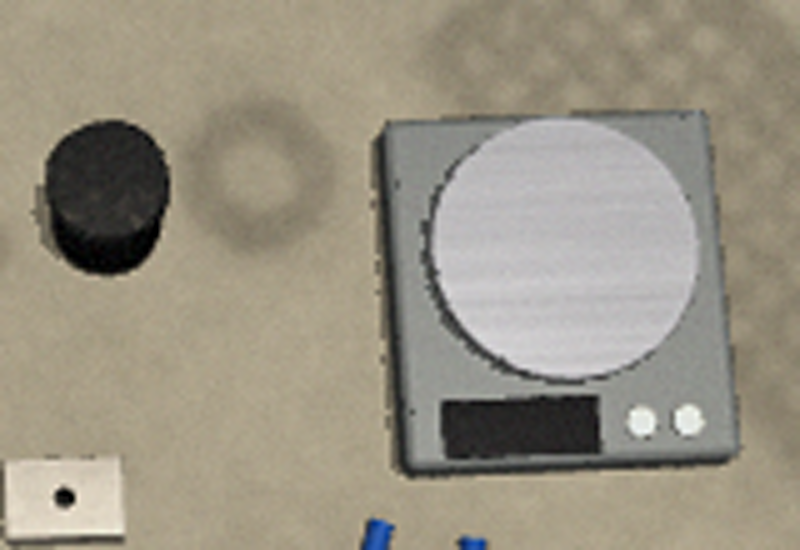

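View pics/s_sc.png

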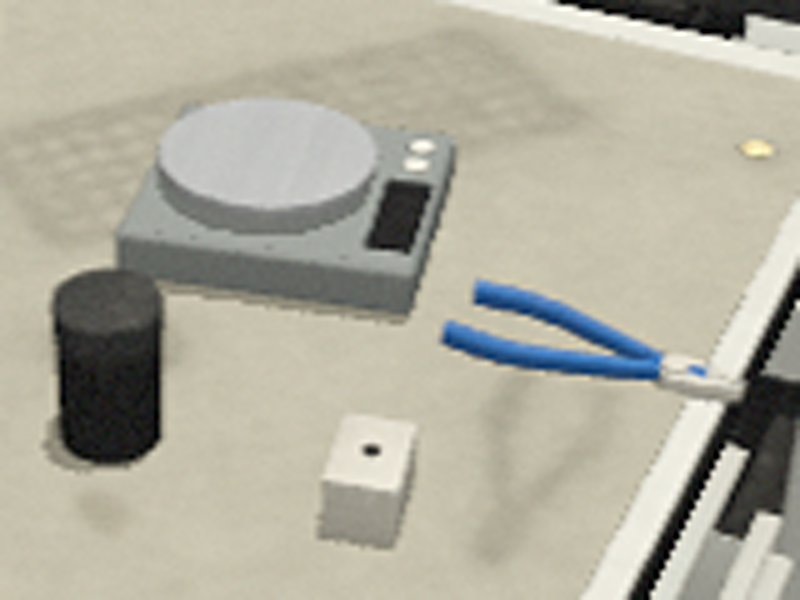

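Run:
```python
from h import *
T=lambda u,v:(180+u/5-.4,130+v/5-.4); S=lambda u,v:(170+u/4-.4,250+v/4-.4)
obs=[("top",T(98,500),(-50,55,10)),("top",T(365,530),(-50,-55,10)),("top",T(420,187),(100,-55,10)),
("top",T(147,411),(-52,0,169)),("top",T(80,245),(0,32,179)),("top",T(270,266),(0,-32,179)),
("side",S(33,413),(100,55,10)),("side",S(325,520),(-50,55,10)),("side",S(443,350),(-50,-55,10)),
("side",S(368,130),(-52,0,169)),("side",S(207,114),(0,32,179)),("side",S(300,42),(0,-32,179))]
def res(q):
    return np.concatenate([proj(n,frame(q[:2],q[2],p))[0]-uv for n,uv,p in obs])
r=least_squares(res,[500,100,0],loss='soft_l1'); print(r.x, res(r.x).reshape(-1,2).round(1))
for n in("top","side"):
    r2=least_squares(lambda q:np.concatenate([proj(m,frame(q[:2],q[2],p))[0]-uv for m,uv,p in obs if m==n]),[500,100,0]);print(n,r2.x)
st=r.x
print("keeper",frame(st[:2],st[2],(-52,0,169)),"grip",frame(st[:2],st[2],(0,0,165)))
Tc=lambda u,v:(300+u/5-.4,190+v/5-.4); Sc=lambda u,v:(280+u/5-.4,210+v/5-.4)
ob=[("top",Tc(387,122),(70,65,30)),("top",Tc(705,111),(70,-65,30)),("top",Tc(738,457),(-70,-65,30)),("top",Tc(408,471),(-70,65,30)),("top",Tc(565,248),(12,0,45)),
("side",Sc(268,155),(12,0,45)),("side",Sc(118,237),(70,65,30)),("side",Sc(412,275),(-70,65,30)),("side",Sc(457,143),(-70,-65,30))]
def rs(q): return np.concatenate([proj(n,frame(q[:2],q[2],p))[0]-uv for n,uv,p in ob])
r=least_squares(rs,[500,-250,0],loss='soft_l1'); print(r.x, rs(r.x).reshape(-1,2).round(1)); print("pan",frame(r.x[:2],r.x[2],(12,0,45)))
print("jar",ray("top",*Tc(107,178),70), ray("side",*Sc(107,300),70)," block",ray("top",*Tc(65,497),31))
```

```text
[5.53362884e+02 3.51465166e+01 5.97162778e-02] [[-0.6  0.6]
 [ 0.7  1.2]
 [ 0.7 -0.7]
 [-0.1  0.1]
 [-1.4 -0.1]
 [-1.8  0.1]
 [-0.8 -0.9]
 [-0.2 -1. ]
 [ 1.8 -1. ]
 [ 0.4 -0.4]
 [-0.2  1.5]
 [-0.8 -1.3]]
top [5.53875545e+02 3.43524230e+01 5.90382622e-02]
side [5.52695699e+02 3.61311618e+01 5.85988733e-02]
keeper [[501.45557346  32.04311535 169.        ]] grip [[553.36288413  35.14651656 165.        ]]
[ 5.38035269e+02 -3.31141416e+02  2.20948221e-01] [[-1.7 -0.5]
 [ 0.5 -0.7]
 [ 0.8  0.5]
 [-1.2  0.3]
 [-0.6  0. ]
 [ 0.1 -1. ]
 [-1.1 -1. ]
 [ 0.7 -0.2]
 [ 0.6 -2. ]]
pan [[ 549.74355002 -328.51155712   45.        ]]
jar [ 538.81284529 -153.14584422   70.        ] [ 537.59395357 -151.46872947   70.        ]  block [ 422.95185194 -158.42463472   31.        ]
```

```bash
cat > plan.py <<'E'
import sys
from h import *
from rig import robot
# plan.py x y z yaw [step] : rows towards the target
x,y,z,yaw=map(float,sys.argv[1:5]); step=float(sys.argv[5]) if len(sys.argv)>5 else 38
s=robot.read_state(); p=s["ee_pos"]; M=R.from_euler('xyz',s["tool_rot"]).as_matrix(); cy=s["tool_rot"][2]
d=M.T@(np.array([x,y,z])-p); t=-np.degrees((yaw-cy+np.pi)%(2*np.pi)-np.pi)
n=max(np.linalg.norm(d)/step,abs(t)/6.5,1e-6)
print("t",s["time_s"],"p",p.round(1),"rot",s["tool_rot"].round(3),"F",s["force"].round(1),"gap",round(s["finger_gap"],3),"q",s["qpos"].round(2))
print("full",d.round(1),round(t,1),"rows",round(n,1))
print([[list((d*min(1,k/n)).round(1)),round(t*min(1,k/n),1)] for k in range(1,6)])
E
python3 plan.py 501.5 32 230 -1.511
```

```text
t 0.1 p [167.1 602.  230.8] rot [-1.572  0.    -0.271] F [-0.7 -0.2  0.3] gap 0.997 q [ 1.19  0.49  1.56  0.    1.09 -0.11]
full [ 474.7    1.2 -459.8] 71.1 rows 17.4
[[[np.float64(27.3), np.float64(0.1), np.float64(-26.4)], np.float64(4.1)], [[np.float64(54.6), np.float64(0.1), np.float64(-52.9)], np.float64(8.2)], [[np.float64(81.9), np.float64(0.2), np.float64(-79.3)], np.float64(12.3)], [[np.float64(109.2), np.float64(0.3), np.float64(-105.8)], np.float64(16.3)], [[np.float64(136.5), np.float64(0.3), np.float64(-132.2)], np.float64(20.4)]]
```

Emit:
{"method": "move_arm", "body": {"motion": [[[27,0,-26],4],[[54,0,-53],8],[[82,0,-79],12],[[109,0,-106],16],[[136,0,-132],20]], "fingers": 0}}

```text
time_s: 0.52
ee_pos: [263.2, 436.9, 231.1]
tool_rot: [-1.571, 0.0, -0.623]
force: [1.8, 0.5, -0.3]
finger_gap: 0.303
```

```bash
python3 plan.py 501.5 32 231 -1.511|sed 's/np.float64//g'
```

```text
t 0.5167 p [263.2 436.9 231.1] rot [-1.571  0.    -0.623] F [ 1.8  0.5 -0.3] gap 0.303 q [ 0.9   0.33  1.84 -0.    0.98 -0.05]
full [ 4.298e+02  2.000e-01 -1.899e+02] 50.9 rows 12.4
[[[(34.8), (0.0), (-15.4)], (4.1)], [[(69.5), (0.0), (-30.7)], (8.2)], [[(104.3), (0.0), (-46.1)], (12.3)], [[(139.0), (0.1), (-61.4)], (16.5)], [[(173.8), (0.1), (-76.8)], (20.6)]]
```

Emit:
{"method": "move_arm", "body": {"motion": [[[35,0,-15],4],[[69,0,-31],8],[[104,0,-46],12],[[139,0,-61],16],[[173,0,-77],20]]}}

```text
time_s: 0.93
ee_pos: [359.6, 273.8, 231.3]
tool_rot: [-1.571, 0.0, -0.972]
force: [1.8, -0.5, 0.8]
finger_gap: -0.001
```

```bash
sed -i 's/list((d\*min(1,k\/n)).round(1)),round(t\*min(1,k\/n),1)/(d*min(1,k\/n)).round(1).tolist(),float(round(t*min(1,k\/n),1))/' plan.py; python3 plan.py 501.5 32 220 -1.511
```

```text
t 0.9333 p [359.6 273.8 231.3] rot [-1.571  0.    -0.972] F [ 1.8 -0.5  0.8] gap -0.001 q [ 0.5   0.25  1.96  0.    0.93 -0.09]
full [279.8  11.2 -19. ] 30.9 rows 7.4
[[[37.9, 1.5, -2.6], 4.2], [[75.8, 3.0, -5.1], 8.4], [[113.6, 4.6, -7.7], 12.5], [[151.5, 6.1, -10.3], 16.7], [[189.4, 7.6, -12.9], 20.9]]
```

Emit:
{"method": "move_arm", "body": {"motion": [[[38,1,-3],4],[[76,2,-5],8],[[113,3,-8],12],[[150,4,-10],16],[[188,5,-13],21]]}}

```text
time_s: 1.35
ee_pos: [455.3, 111.4, 226.2]
tool_rot: [-1.571, 0.0, -1.339]
force: [0.7, 0.6, -0.8]
finger_gap: -0.001
```

```bash
python3 plan.py 501.5 32 205 -1.511 25
```

```text
t 1.35 p [455.3 111.4 226.2] rot [-1.571  0.    -1.339] F [ 0.7  0.6 -0.8] gap -0.001 q [ 0.1   0.28  1.93  0.    0.93 -0.13]
full [87.9 21.2 26.7] 9.9 rows 3.8
[[[23.3, 5.6, 7.1], 2.6], [[46.6, 11.3, 14.2], 5.2], [[69.9, 16.9, 21.3], 7.8], [[87.9, 21.2, 26.7], 9.9], [[87.9, 21.2, 26.7], 9.9]]
```

Emit:
{"method": "move_arm", "body": {"motion": [[[24,5,7],2.5],[[47,11,14],5],[[70,17,21],8],[[88,20,27],10],[[88,20,27],10]]}}

```text
time_s: 1.77
ee_pos: [502.7, 31.5, 205.3]
tool_rot: [-1.572, -0.0, -1.514]
force: [0.0, 0.1, -0.7]
finger_gap: -0.002
```

```bash
python3 plan.py 501.5 32 175 -1.511 25
python3 - <<'E'
from h import *
from rig import viewer,robot
a=viewer.camera("side")["img"];b=viewer.camera("top")["img"]
i=np.hstack([cv2.resize(a[190:350,140:300],None,fx=2.5,fy=2.5,interpolation=2),cv2.resize(b[110:270,160:320],None,fx=2.5,fy=2.5,interpolation=2)])
cv2.imwrite("pics/p1.png",i[:,:,::-1])
p=robot.read_state()["ee_pos"]
print(proj("side",p),proj("top",p))
E
```

```text
t 1.7667 p [502.7  31.5 205.3] rot [-1.572 -0.    -1.514] F [ 0.   0.1 -0.7] gap -0.002 q [-0.07  0.35  1.88 -0.    0.91 -0.12]
full [-0.6 30.3 -1.2] -0.2 rows 1.2
[[[-0.5, 25.0, -1.0], -0.2], [[-0.6, 30.3, -1.2], -0.2], [[-0.6, 30.3, -1.2], -0.2], [[-0.6, 30.3, -1.2], -0.2], [[-0.6, 30.3, -1.2], -0.2]]
[[259.88259167 262.24414142]] [[203.1182802  205.34350439]]
```

View pics/p1.png

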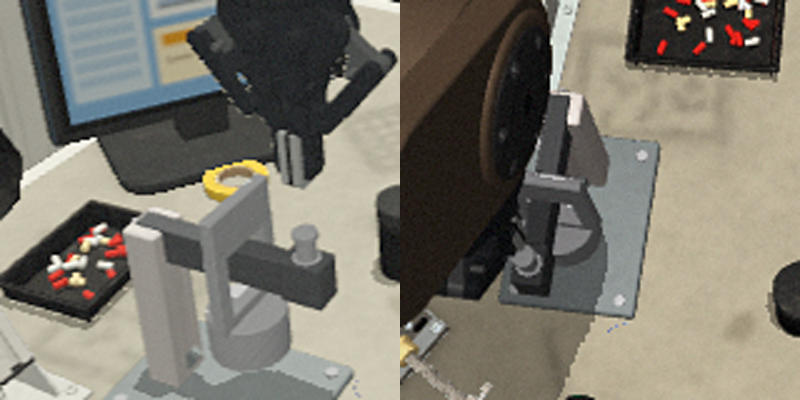

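Emit:
{"method": "move_arm", "body": {"motion": [[[0,15,-1],0],[[0,28,-1],0],[[0,33,-1],0],[[0,37,-1],0],[[0,41,-1],0]]}}

```text
time_s: 2.28
ee_pos: [500.1, 34.5, 165.5]
tool_rot: [-1.571, 0.0, -1.509]
force: [-2.4, 1.6, 4.1]
finger_gap: -0.001
```

Emit:
{"method": "move_arm", "body": {"motion": [[[0,3,0],0],[[0,6,0],0],[[0,9,0],0],[[0,11,0],0],[[0,12,0],0]]}}

```text
time_s: 2.7
ee_pos: [500.6, 33.8, 153.0]
tool_rot: [-1.571, 0.0, -1.51]
force: [-0.3, -0.2, -0.3]
finger_gap: 0.001
```

```bash
python3 plan.py 501.5 32 205 -1.511 25
```

```text
t 2.7 p [500.6  33.8 153. ] rot [-1.571  0.    -1.51 ] F [-0.3 -0.2 -0.3] gap 0.001 q [-0.06  0.42  1.94  0.    0.78 -0.13]
full [  1.8 -52.    0.8] 0.1 rows 2.1
[[[0.9, -25.0, 0.4], 0.0], [[1.7, -50.0, 0.8], 0.1], [[1.8, -52.0, 0.8], 0.1], [[1.8, -52.0, 0.8], 0.1], [[1.8, -52.0, 0.8], 0.1]]
```

Emit:
{"method": "move_arm", "body": {"motion": [[[0,2,0],0],[[0,3,0],0],[[0,3,0],0],[[0,-10,0],0],[[0,-40,0],0]]}}

```text
time_s: 3.12
ee_pos: [499.2, 33.8, 191.2]
tool_rot: [-1.576, 0.001, -1.51]
force: [0.2, 0.0, -0.5]
finger_gap: 0.002
```

Emit:
{"method": "move_arm", "body": {"motion": [[[0,-15,0],0],[[0,-30,0],0],[[0,-45,0],0],[[0,-45,0],0],[[0,-45,0],0]], "fingers": 70}}

```text
time_s: 3.53
ee_pos: [500.6, 33.8, 238.5]
tool_rot: [-1.569, -0.0, -1.51]
force: [-0.2, 0.1, -0.9]
finger_gap: 0.695
```

```bash
python3 plan.py 553.4 35 235 -1.511 25
python3 - <<'E'
from h import *
from rig import viewer,robot
a=viewer.camera("side")["img"];b=viewer.camera("top")["img"]
i=np.hstack([cv2.resize(a[190:350,140:300],None,fx=2.5,fy=2.5,interpolation=2),cv2.resize(b[110:270,160:320],None,fx=2.5,fy=2.5,interpolation=2)])
cv2.imwrite("pics/p2.png",i[:,:,::-1])
E
```

```text
t 3.5333 p [500.6  33.8 238.5] rot [-1.569 -0.    -1.51 ] F [-0.2  0.1 -0.9] gap 0.695 q [-0.06  0.31  1.85  0.    0.99 -0.13]
full [ 2.   3.6 52.8] 0.1 rows 2.1
[[[1.0, 1.7, 24.9], 0.0], [[1.9, 3.4, 49.8], 0.1], [[2.0, 3.6, 52.8], 0.1], [[2.0, 3.6, 52.8], 0.1], [[2.0, 3.6, 52.8], 0.1]]
```

View pics/p2.png

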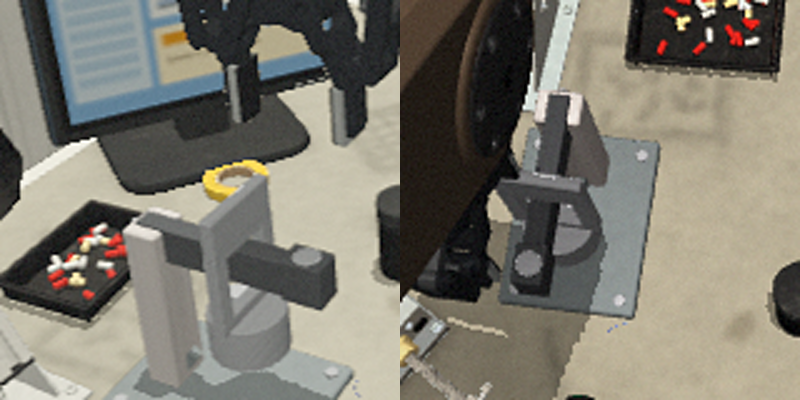

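Emit:
{"method": "move_arm", "body": {"motion": [[[1,1,25],0],[[1,2,45],0],[[1,15,53],0],[[1,35,53],0],[[1,55,53],0]], "fingers": 55}}

```text
time_s: 4.05
ee_pos: [553.6, 36.1, 181.5]
tool_rot: [-1.572, 0.0, -1.51]
force: [-0.0, 0.1, -0.6]
finger_gap: 0.548
```

```bash
python3 plan.py 553.4 35 151 -1.511 15
python3 - <<'E'
from h import *
from rig import viewer,robot
a=viewer.camera("side")["img"];b=viewer.camera("top")["img"]
i=np.hstack([cv2.resize(a[190:350,140:300],None,fx=2.5,fy=2.5,interpolation=2),cv2.resize(b[110:270,160:320],None,fx=2.5,fy=2.5,interpolation=2)])
cv2.imwrite("pics/p3.png",i[:,:,::-1])
E
```

```text
t 4.05 p [553.6  36.1 181.5] rot [-1.572  0.    -1.51 ] F [-0.   0.1 -0.6] gap 0.548 q [-0.05  0.45  1.79  0.    0.9  -0.11]
full [ 1.1 30.5 -0.3] 0.1 rows 2.0
[[[0.5, 15.0, -0.1], 0.0], [[1.1, 30.0, -0.2], 0.1], [[1.1, 30.5, -0.3], 0.1], [[1.1, 30.5, -0.3], 0.1], [[1.1, 30.5, -0.3], 0.1]]
```

View pics/p3.png

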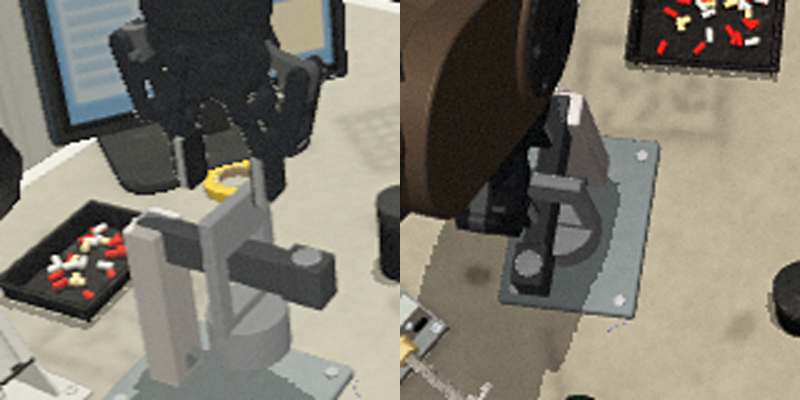

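Emit:
{"method": "move_arm", "body": {"motion": [[[1,12,0],0],[[1,22,0],0],[[1,29,0],0],[[1,30,0],0],[[1,30,0],0]]}}

```text
time_s: 4.57
ee_pos: [553.4, 35.1, 153.2]
tool_rot: [-1.571, 0.0, -1.51]
force: [-0.1, -1.1, -1.3]
finger_gap: 0.547
```

Emit:
{"method": "move_arm", "body": {"motion": [[[0,0,0],0],[[0,0,0],0],[[0,0,0],0],[[0,0,0],0],[[0,0,0],0]], "fingers": 0, "squeeze": 80}}

```text
time_s: 4.98
ee_pos: [553.7, 35.1, 154.0]
tool_rot: [-1.57, -0.0, -1.51]
force: [-1.3, -0.8, 7.3]
finger_gap: 0.098
```

Emit:
{"method": "move_arm", "body": {"motion": [[[0,0,0],0],[[0,0,0],0],[[0,0,0],0],[[0,0,0],0],[[0,0,0],0]]}}

```text
time_s: 5.4
ee_pos: [553.8, 35.1, 154.0]
tool_rot: [-1.57, -0.0, -1.51]
force: [-1.5, 0.5, 5.7]
finger_gap: 0.098
```

```bash
python3 plan.py 553.4 35 161 -1.511 15
python3 - <<'E'
from h import *
from rig import viewer,robot
a=viewer.camera("side")["img"];b=viewer.camera("top")["img"]
i=np.hstack([cv2.resize(a[190:350,140:300],None,fx=2.5,fy=2.5,interpolation=2),cv2.resize(b[110:270,160:320],None,fx=2.5,fy=2.5,interpolation=2)])
cv2.imwrite("pics/p4.png",i[:,:,::-1])
E
```

```text
t 5.4 p [553.8  35.1 154. ] rot [-1.57 -0.   -1.51] F [-1.5  0.5  5.7] gap 0.098 q [-0.06  0.49  1.82  0.    0.84 -0.12]
full [ 0.1 -7.  -0.4] 0.1 rows 0.5
[[[0.1, -7.0, -0.4], 0.1], [[0.1, -7.0, -0.4], 0.1], [[0.1, -7.0, -0.4], 0.1], [[0.1, -7.0, -0.4], 0.1], [[0.1, -7.0, -0.4], 0.1]]
```

View pics/p4.png

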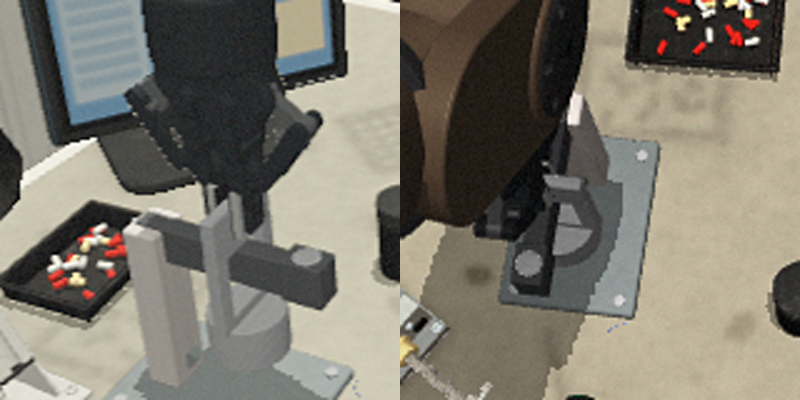

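Emit:
{"method": "move_arm", "body": {"motion": [[[0,-3,0],0],[[0,-6,0],0],[[0,-9,0],0],[[0,-10,0],0],[[0,-10,0],0]]}}

```text
time_s: 5.92
ee_pos: [553.5, 35.1, 163.4]
tool_rot: [-1.571, 0.0, -1.51]
force: [0.4, 0.2, -5.7]
finger_gap: 0.096
```

```bash
python3 plan.py 453.6 29 165 -1.511 15
python3 - <<'E'
from h import *
from rig import viewer,robot
a=viewer.camera("side")["img"];b=viewer.camera("top")["img"]
i=np.hstack([cv2.resize(a[190:350,140:300],None,fx=2.5,fy=2.5,interpolation=2),cv2.resize(b[110:270,160:320],None,fx=2.5,fy=2.5,interpolation=2)])
cv2.imwrite("pics/p5.png",i[:,:,::-1])
E
```

```text
t 5.9167 p [553.5  35.1 163.4] rot [-1.571  0.    -1.51 ] F [ 0.4  0.2 -5.7] gap 0.096 q [-0.06  0.47  1.81  0.    0.86 -0.12]
full [  -0.    -1.6 -100.1] 0.1 rows 6.7
[[[-0.0, -0.2, -15.0], 0.0], [[-0.0, -0.5, -30.0], 0.0], [[-0.0, -0.7, -45.0], 0.0], [[-0.0, -0.9, -60.0], 0.0], [[-0.0, -1.2, -75.0], 0.0]]
```

View pics/p5.png

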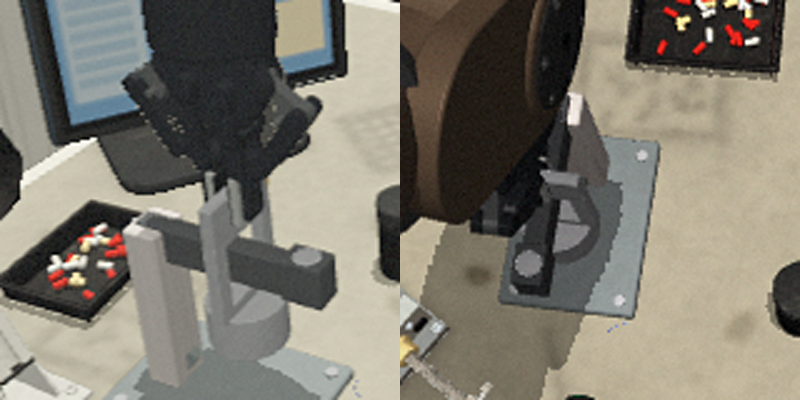

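Emit:
{"method": "move_arm", "body": {"motion": [[[0,-1,-8],0],[[0,-1,-20],0],[[0,-1,-32],0],[[0,-1,-44],0],[[0,-1,-56],0]]}}

```text
time_s: 6.43
ee_pos: [496.4, 31.7, 164.2]
tool_rot: [-1.571, 0.0, -1.51]
force: [-0.6, 0.1, -5.2]
finger_gap: 0.1
```

Emit:
{"method": "move_arm", "body": {"motion": [[[0,0,-12],0],[[0,0,-24],0],[[0,0,-36],0],[[0,0,-46],0],[[0,0,-48],0]]}}

```text
time_s: 6.85
ee_pos: [447.7, 28.8, 164.3]
tool_rot: [-1.572, 0.0, -1.51]
force: [0.1, 0.6, -3.7]
finger_gap: 0.103
```

```bash
python3 plan.py 455 -150 270 -1.511 35
python3 - <<'E'
from h import *
from rig import viewer,robot
a=viewer.camera("side")["img"];b=viewer.camera("top")["img"]
i=np.hstack([cv2.resize(a[190:350,140:300],None,fx=2.5,fy=2.5,interpolation=2),cv2.resize(b[110:270,160:320],None,fx=2.5,fy=2.5,interpolation=2)])
cv2.imwrite("pics/p6.png",i[:,:,::-1])
E
```

```text
t 6.85 p [447.7  28.8 164.3] rot [-1.572  0.    -1.51 ] F [ 0.1  0.6 -3.7] gap 0.103 q [-0.08  0.34  2.05  0.    0.75 -0.14]
full [ 178.9 -105.7   -3.7] 0.1 rows 5.9
[[[30.1, -17.8, -0.6], 0.0], [[60.2, -35.6, -1.3], 0.0], [[90.4, -53.4, -1.9], 0.0], [[120.5, -71.2, -2.5], 0.0], [[150.6, -89.0, -3.2], 0.0]]
```

View pics/p6.png

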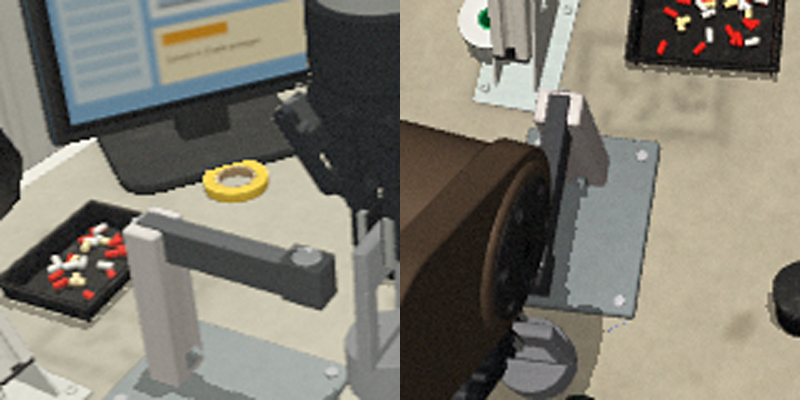

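Emit:
{"method": "move_arm", "body": {"motion": [[[0,-15,0],0],[[10,-35,0],0],[[30,-50,0],0],[[57,-52,4],0],[[86,-52,12],0]]}}

```text
time_s: 7.37
ee_pos: [467.5, -57.0, 217.6]
tool_rot: [-1.568, -0.001, -1.509]
force: [1.1, 0.7, -5.6]
finger_gap: 0.098
```

```bash
python3 plan.py 549.7 -328.5 217 -1.511 33
```

```text
t 7.3667 p [467.5 -57.  217.6] rot [-1.568e+00 -1.000e-03 -1.509e+00] F [ 1.1  0.7 -5.6] gap 0.098 q [-0.26  0.29  1.94  0.    0.91 -0.32]
full [276.1   0.9  65.1] 0.1 rows 8.6
[[[32.1, 0.1, 7.6], 0.0], [[64.2, 0.2, 15.2], 0.0], [[96.4, 0.3, 22.7], 0.0], [[128.5, 0.4, 30.3], 0.1], [[160.6, 0.5, 37.9], 0.1]]
```

Emit:
{"method": "move_arm", "body": {"motion": [[[32,0,8],0],[[64,0,15],0],[[96,0,23],0],[[128,0,30],0],[[160,0,38],0]]}}

```text
time_s: 7.78
ee_pos: [515.2, -215.7, 216.1]
tool_rot: [-1.571, -0.0, -1.51]
force: [0.9, 0.4, -5.7]
finger_gap: 0.1
```

```bash
python3 plan.py 549.7 -328.5 205 -1.511 28
```

```text
t 7.7833 p [ 515.2 -215.7  216.1] rot [-1.571 -0.    -1.51 ] F [ 0.9  0.4 -5.7] gap 0.1 q [-0.51  0.41  1.74  0.    0.99 -0.58]
full [114.7  11.1  27.6] 0.0 rows 4.2
[[[27.1, 2.6, 6.5], 0.0], [[54.2, 5.3, 13.0], 0.0], [[81.3, 7.9, 19.6], 0.0], [[108.4, 10.5, 26.1], 0.0], [[114.7, 11.1, 27.6], 0.0]]
```

Emit:
{"method": "move_arm", "body": {"motion": [[[28,0,7],0],[[56,4,14],0],[[84,8,20],0],[[106,15,26],0],[[115,24,28],0]]}}

```text
time_s: 8.2
ee_pos: [550.7, -330.2, 191.7]
tool_rot: [-1.569, -0.002, -1.512]
force: [-0.3, 0.3, -5.0]
finger_gap: 0.103
```

Emit:
{"method": "move_arm", "body": {"motion": [[[0,5,0],0],[[0,12,0],0],[[0,20,0],0],[[0,25,0],0],[[0,25,0],0]]}}

```text
time_s: 8.62
ee_pos: [549.2, -325.7, 166.1]
tool_rot: [-1.572, 0.001, -1.509]
force: [0.4, -0.1, -6.4]
finger_gap: 0.101
```

```bash
python3 plan.py 549.7 -328.5 142 -1.511 28;python3 - <<'E'
from h import *
from rig import viewer,robot
a=viewer.camera("side")["img"];b=viewer.camera("top")["img"]
i=np.hstack([cv2.resize(a[170:310,280:420],None,fx=2.8,fy=2.8,interpolation=2),cv2.resize(b[160:300,330:470],None,fx=2.8,fy=2.8,interpolation=2)])
cv2.imwrite("pics/p7.png",i[:,:,::-1])
E
```

```text
t 8.6167 p [ 549.2 -325.7  166.1] rot [-1.572e+00  1.000e-03 -1.509e+00] F [ 0.4 -0.1 -6.4] gap 0.101 q [-0.64  0.58  1.59  0.    0.97 -0.7 ]
full [ 2.8 24.1  0.4] 0.1 rows 0.9
[[[2.8, 24.1, 0.4], 0.1], [[2.8, 24.1, 0.4], 0.1], [[2.8, 24.1, 0.4], 0.1], [[2.8, 24.1, 0.4], 0.1], [[2.8, 24.1, 0.4], 0.1]]
```

View pics/p7.png

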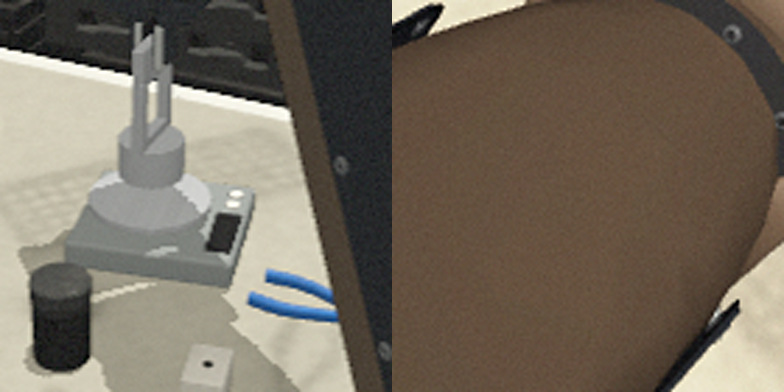

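Emit:
{"method": "move_arm", "body": {"motion": [[[2,7,0],0],[[2,13,0],0],[[2,17,0],0],[[2,19,0],0],[[2,20,0],0]]}}

```text
time_s: 9.13
ee_pos: [549.5, -328.8, 146.7]
tool_rot: [-1.571, 0.001, -1.51]
force: [-0.2, 1.0, -4.7]
finger_gap: 0.101
```

Emit:
{"method": "move_arm", "body": {"motion": [[[0,0.5,0],0],[[0,1,0],0],[[0,1.5,0],0],[[0,2,0],0],[[0,2,0],0]]}}

```text
time_s: 9.55
ee_pos: [549.6, -328.8, 145.3]
tool_rot: [-1.571, 0.0, -1.51]
force: [-0.1, 0.2, -5.2]
finger_gap: 0.1
```

Emit:
{"method": "move_arm", "body": {"motion": [[[0,0.5,0],0],[[0,1,0],0],[[0,1.5,0],0],[[0,2,0],0],[[0,2,0],0]]}}

```text
time_s: 9.97
ee_pos: [549.6, -328.8, 143.1]
tool_rot: [-1.571, 0.0, -1.51]
force: [-0.5, 0.5, -6.1]
finger_gap: 0.101
```

Emit:
{"method": "move_arm", "body": {"motion": [[[0,0.5,0],0],[[0,1,0],0],[[0,1.5,0],0],[[0,1.5,0],0],[[0,1.5,0],0]]}}

```text
time_s: 10.38
ee_pos: [549.7, -328.9, 142.1]
tool_rot: [-1.57, -0.0, -1.51]
force: [-1.1, 0.7, -0.5]
finger_gap: 0.102
```

Emit:
{"method": "move_arm", "body": {"motion": [[[0,0.3,0],0],[[0,0.5,0],0],[[0,0.5,0],0],[[0,0.5,0],0],[[0,0.5,0],0]]}}

```text
time_s: 10.8
ee_pos: [549.8, -328.9, 142.1]
tool_rot: [-1.57, -0.001, -1.51]
force: [-2.3, 2.0, 4.7]
finger_gap: 0.098
```

Run:
```python
from h import *
from rig import viewer,robot
a=viewer.camera("side")["img"]
crop(a,280,170,420,310,4,"pics/p8.png")
```

```text
(no output)
```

View pics/p8.png

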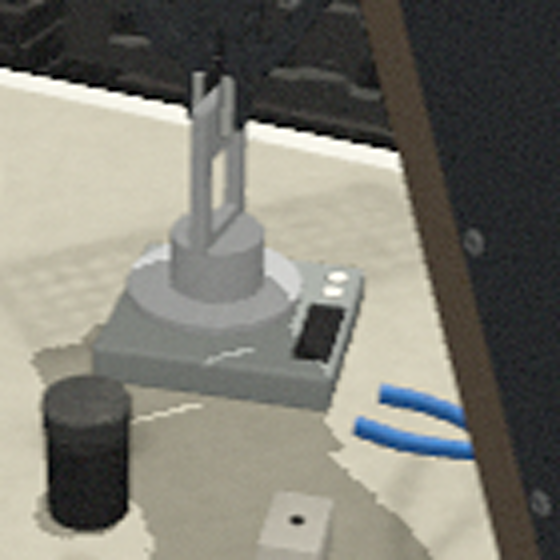

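Seated: the foot sits at (217,290) in the crop, centred on the pan (215,285), and the force has reversed to +4.7 N. I'll release now.

Emit:
{"method": "move_arm", "body": {"motion": [[[0,0,0],0],[[0,0,0],0],[[0,0,0],0],[[0,0,0],0],[[0,0,0],0]], "fingers": 50}}

```text
time_s: 11.27
ee_pos: [549.7, -328.9, 141.2]
tool_rot: [-1.571, 0.0, -1.51]
force: [0.3, 0.8, -0.3]
finger_gap: 0.5
```

Run:
```python
from h import *
from rig import viewer,robot
s=robot.read_state();print(s["force"],s["finger_gap"],s["ee_pos"])
crop(viewer.camera("side")["img"],280,170,420,310,4,"pics/p9.png")
```

```text
[ 0.3406705   0.79084253 -0.27964418] 0.5003491320735675 [ 549.67530872 -328.89678059  141.20770099]
```

View pics/p9.png

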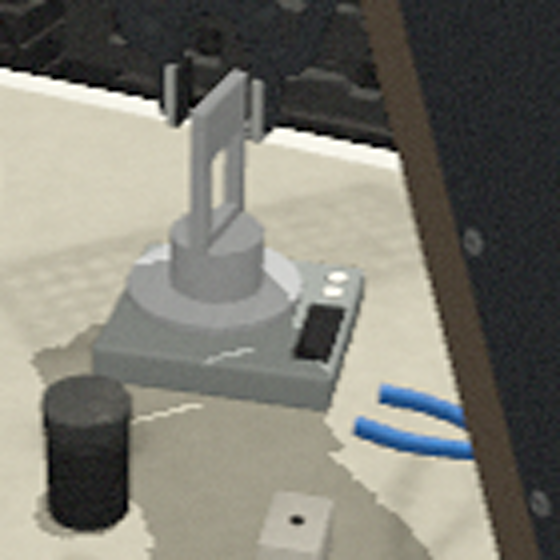

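The fingers are clear on both sides and the weight stands upright, so I'll retreat straight up and then back for a check.

Emit:
{"method": "move_arm", "body": {"motion": [[[0,-8,0],0],[[0,-20,0],0],[[0,-40,0],0],[[0,-65,0],0],[[0,-95,0],0]]}}

```text
time_s: 11.73
ee_pos: [549.3, -328.6, 237.6]
tool_rot: [-1.572, 0.001, -1.51]
force: [0.1, 0.2, 0.1]
finger_gap: 0.499
```

Emit:
{"method": "move_arm", "body": {"motion": [[[-35,-15,0],0],[[-70,-20,0],0],[[-105,-20,0],0],[[-140,-20,0],0],[[-170,-20,0],0]]}}

```text
time_s: 12.15
ee_pos: [538.9, -157.3, 257.9]
tool_rot: [-1.569, -0.001, -1.51]
force: [0.7, 0.5, -0.5]
finger_gap: 0.5
```

Emit:
{"method": "move_arm", "body": {"motion": [[[-35,0,0],0],[[-70,0,0],0],[[-100,0,0],0],[[-110,0,0],0],[[-110,0,0],0]]}}

```text
time_s: 12.57
ee_pos: [532.6, -47.4, 257.6]
tool_rot: [-1.569, -0.0, -1.507]
force: [-0.3, -0.6, -0.4]
finger_gap: 0.497
```

Run:
```python
from h import *
from rig import viewer,robot
s=robot.read_state();print(s["force"],s["dq"].round(3),s["ee_pos"])
a=viewer.camera("side")["img"];b=viewer.camera("top")["img"]
i=np.hstack([cv2.resize(a[170:310,280:420],None,fx=2.8,fy=2.8,interpolation=2),cv2.resize(b[160:300,330:470],None,fx=2.8,fy=2.8,interpolation=2)])
cv2.imwrite("pics/p10.png",i[:,:,::-1]); cv2.imwrite("pics/p10t.png",b[:,:,::-1])
```

```text
[-0.31560257 -0.57777898 -0.37720299] [-0.055  0.018 -0.016 -0.011 -0.004 -0.042] [532.55076973 -47.44162883 257.58181429]
```

View pics/p10.png

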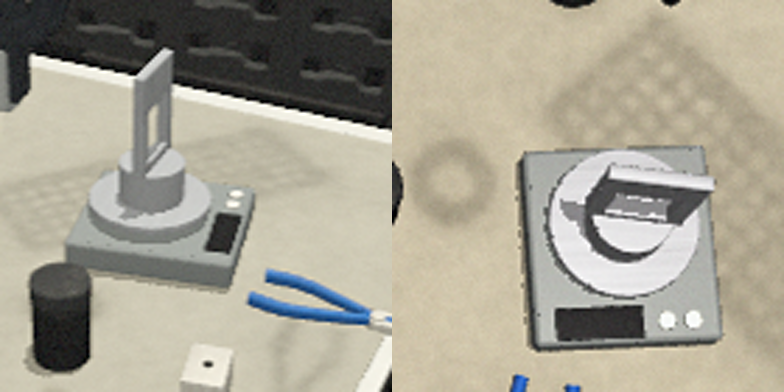

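View pics/p10t.png

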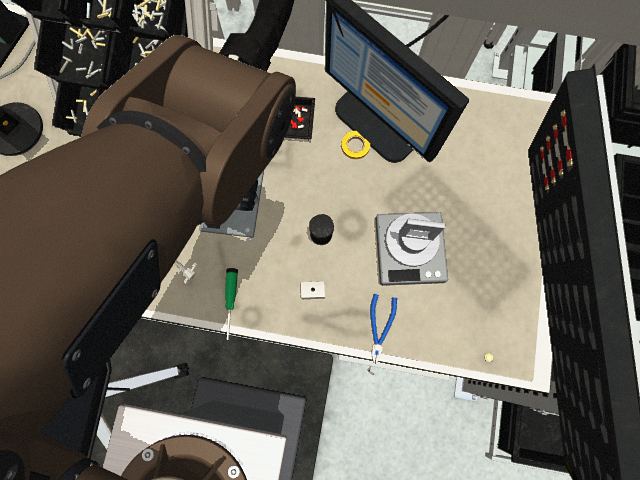

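Run:
```python
from rig import workorder
print(workorder.sign_off())
```

```text
the job is handed in; nothing more can be done
None
```

The check weight is off the hook and standing upright on the middle of the scale's pan, and I've handed the job in at about 12.7 s. Sign-off gives no verdict, so these are my own last checks:

- **Keeper pin:** I pressed it with the shut fingers. The resisting force was about 4 N partway down and fell to 0 at 153 mm. The cameras then showed the pin staying down while the weight still hung.
- **Unhooking:** I gripped the top bar, raised the weight about 10 mm and drew it out about 105 mm. I then carried it over the jar and lowered it in steps of about 0.5 mm onto the pan. It touched at the height I expected, within 1 mm.
- **Final pictures:** Both cameras show the weight upright and released. Its commanded position was within about 1 mm of the measured pan centre; camera calibration adds about 2 mm of uncertainty.
- **Bystanders and robot:** The pliers, driver, jar and steel block look the same as at the start. The robot is clear of everything, with contact force around zero.

No check failed or disagreed with another.

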